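Offer up the brass pipe stem

TASK

Set the brass pipe base gently, upright and without dropping it, in the middle of the top of the small dark inlaid plinth and let go of it. Then take the brass stem by its thick head out of its wooden stand, lower it rod first down the neck of the base without ever touching the base, until the black ring on the rod is level with the rim, and finish while still holding it there, still, upright and in the middle of the neck, so that the sealing ring can be fitted round it. Leave the bell, the copper bowl and the little inlaid box alone.

Things in the scene. Friction and masses are not known exactly. Their poses are not given: they have to be found in the camera images.
- vase_center (a point): Centre, half-way up, of the loose brass pipe base (about 0.35 kg): a hollow round vessel 95 mm high, upright on the counter at the start; foot 50 mm across, belly 68 mm across between 18 and 30 mm above its underside, narrowing to a straight cylindrical neck 36 mm across from 50 to 95 mm above its underside (grip it there, about 27 mm above this point). The point is 47.5 mm above its underside; z is its axis, up.
- vase_mouth (a point): Centre of the open mouth of the pipe base, level with its rim, 95 mm above its underside. The bore of the neck is 28 mm across and 45 mm deep, below it the hollow widens; the inner floor is 89 mm below the mouth. z is up along the axis.
- plinth_top (a point): Centre of the flat square top, 74 x 74 mm, of the fixed dark wooden plinth with white inlay, 50 mm high; z up, x and y along its sides.
- stem_grip (a point): Centre of the thick head of the loose brass stem (about 0.15 kg), where to grip it: a cylinder 24 mm across and 36 mm high with copper rings, 18 mm of it above and below this point, and a finial 15 mm high and 18 mm across on top of it. Below the head is a straight round rod 12 mm across. The point is 143 mm above the rod's lower end; z is the stem's axis, pointing from rod to head.
- stem_mark (a point): Middle of the 4 mm wide black ring on the stem's rod, on its axis, 50 mm above the rod's lower end.
- stem_tip (a point): Lower end of the stem's rod, on its axis.
- stand: Fixed block of light wood, 70 x 70 x 50 mm high, origin in the centre of its underside. A hole in the middle of its top, 14 mm across and 40 mm deep, holds the stem upright at the start: the rod's lower end stands 10 mm above the counter and the head's centre 153 mm above it.
- trinket_center (a point): Centre of the little inlaid wooden box, 75 x 55 x 40 mm high, loose; to be left alone.
- bell_center (a point): Centre of the small brass hand bell, 52 mm across and 74 mm high, loose; to be left alone.
- bowl_center (a point): Centre of the copper bowl, 80 mm across and 40 mm high, loose; to be left alone.
Mind the look-alikes: they are no part of the job. What is shaped like the part that bears vase_center but blue, green or turquoise is not meant.

How it is judged:
By the outcome, as a careful person would: the job done as asked, in the order asked, and still so for the second after the job is handed in, while the arm keeps its last pose, push and grip.
It also fails if it takes over 72 s, if anything falls off the work surface, if the arm or the gripper's body presses on something with over 40 N, if the wrist force passes 120 N, or if a joint passes its speed limit or range.

ROBOT

A 6-joint arm with a two-finger parallel gripper is mounted at the origin on the work surface. World frame = base frame: x ahead of the robot, y to its left, z up, the work surface at z = 0. Lengths are in mm, angles in rad, forces in N, time in s.
With the tool pointing down it reaches from about 350 to 875 mm from the base axis. Payload 4.2 kg.
Tool frame: the origin (TCP) lies at the very end of the fingers, on their centre line; the grasp point (between the pads) lies behind it (arm.grasp_offset is the z of the grasp point in the tool frame, in mm); z points along the fingers, y is the direction in which the jaws open and shut (so a half turn about z gives the same grasp; the last joint's range is limited). The gripper opens to 85 mm and grips with 20 to 120 N. Pads are 22 mm wide; open, the fingers measure 114 mm over their backs; the gripper's body (76 mm by 85 mm) begins 54 mm behind the grasp point. The pads swing forward as they close: fully open they stand 13 mm farther back than shut.
Start: joints at [-0.873, 0.385, 0.008, 0, -1.194, -0.259], TCP at [265.545, -565.76, 197.712] pointing down, gripper open.
Joint ranges: [-3.14, 3.14], [-1.21, 2.06], [-1.07, 1.41], [-3.16, 2.05], [-2.99, -0.16], [-3.1, 3.1]. Speed limits (rad/s): [2.79, 2.79, 3.14, 3.14, 3.14, 3.14].

INTERFACE

Orientations are given as a rotation vector (axis times angle).
In Python, from rig import status, vision, arm gives the robot as it stands.
- The arm moves only by the tool step_arm, never from a script. Its argument "plan" is a list that holds one entry, the list of rows, each a list of 5 numbers: the shift along the tool's x, y, z in mm, then the turn about the tool's z in rad, then the closure, from 0 (fully open) to 1 (shut). A call has 1 to 10 rows; each row shifts and turns the commanded pose from where the row before left it, along the tool's axes as they then stand; what a row does not reach is not made up. A row lasts 1/8 s, in which the tool goes at most 62.5 mm and 10.7 degrees, less where a joint would pass 70% of its speed; a pose out of reach is approached as far as the arm can. A call is refused whole if a number of a shift passes 62.5 or a number of a turn 0.188, either way. A call with a gripper value outside its range is refused whole. The fingers move at their own pace and stop on an object; the grip force is fixed at half the most. Time passes only in rows, so rows that do not move let the fingers close. It gives the time, the measured TCP pose, the force and the opening at its end, in the units of the state.
- status.read_state(): the state, without advancing time (a new reading comes with each control period).
- vision.snapshot(name): name is "scene" or "top"; returns a dict with "pixels" (384x512x3 uint8, red, green, blue), "fovy" (degrees; the focal length in pixels is half the picture's height over the tangent of half this angle, whatever the lens; pixels are square), "cx", "cy" (the principal point, pixels), "k1" (the pictures are not rectified: a ray, as slopes to the right and down, at radius r is drawn at 1 + k1 r^2 times it, then the intrinsics apply), "rvec" (rotation vector, rad) and "tvec" (3), from world to camera coordinates, as OpenCV has them. Camera axes: x right, y down, z forward; pixel columns grow to the right and rows downward; lengths in mm; the calibration is good to about 2 mm. A picture is of the moment at which its call begins. There is no depth.
- arm.sign_off(): hands the job in, once; it reports no verdict.
The state is a dict: "t": time; "q": joint angles; "qvel": joint speeds; "joint_efforts": joint torques, N m; "tcp_pos": TCP position; "tool_rot": TCP orientation; "force": force on the tool from outside, world axes, zero at the start; "wrist_torque": the same for the moment, N m; "gripper_width": finger opening in mm.
Only numpy, scipy, OpenCV 4.12 (cv2) and the standard library are available. Lean on these libraries where they do the work, as an engineer would, in place of code of your own. Each camera call takes 0.05 s, during which the arm holds its last target. There are 200 camera calls.

## Working session

There is one attempt and no reset: what is moved stays moved. The work goes in short steps, Python scripts to look and compute and a tool call to move; the robot and the scene stay as the last step left them, time stands still between calls to the robot, and variables do not carry over. Pictures are saved under pics/ and viewed, about 8 in all and at most 12, crops included, and the job is handed in when it is done.

Besides the shell and the picture viewer there is one more tool, called after "Emit:" in YAML: its name, and indented under it one key for each argument. step_arm: Moves the arm, as the interface text tells. Its arguments: {"type":"object","properties":{"plan":{"type":"array"}},"required":["plan"]}

```bash
mkdir -p pics; ls; cat > h.py <<'E'
import numpy as np, cv2
from scipy.spatial.transform import Rotation as R
from rig import status, vision, arm
def shot(n):
    s=vision.snapshot(n); return s
def K(s):
    f=s["pixels"].shape[0]/2/np.tan(np.radians(s["fovy"])/2)
    return f
def ray(s,u,v):
    f=K(s); d=np.array([(u-s["cx"])/f,(v-s["cy"])/f]); x=d.copy()
    for _ in range(20): x=d/(1+s["k1"]*(x@x))
    Rm=R.from_rotvec(s["rvec"]).as_matrix(); t=np.array(s["tvec"])
    o=-Rm.T@t; w=Rm.T@np.array([x[0],x[1],1]); return o,w/np.linalg.norm(w)
def onz(s,u,v,z):
    o,w=ray(s,u,v); return o+w*(z-o[2])/w[2]
def proj(s,p):
    Rm=R.from_rotvec(s["rvec"]).as_matrix(); c=Rm@np.array(p,float)+np.array(s["tvec"])
    x=c[:2]/c[2]; x=x*(1+s["k1"]*(x@x)); return np.array([s["cx"],s["cy"]])+K(s)*x
def tri(s1,p1,s2,p2):
    o1,a=ray(s1,*p1); o2,b=ray(s2,*p2)
    t=np.linalg.lstsq(np.c_[a,-b],o2-o1,rcond=None)[0]
    q1=o1+a*t[0]; q2=o2+b*t[1]; return (q1+q2)/2, np.linalg.norm(q1-q2)
def save(s,name,box=None,k=1):
    im=s["pixels"][...,::-1]
    if box: im=im[box[1]:box[3],box[0]:box[2]]
    cv2.imwrite("pics/"+name+".png",cv2.resize(im,None,fx=k,fy=k,interpolation=cv2.INTER_CUBIC))
E
python3 - <<'E'
from h import *
import pickle
S={n:shot(n) for n in("scene","top")}
pickle.dump(S,open("s0.pkl","wb"))
for n,s in S.items():
    save(s,n,k=1.5); print(n,s["fovy"],s["k1"],s["rvec"],s["tvec"],ray(s,256,192))
print(status.read_state(),arm.grasp_offset)
E
```

```text
pics
scene 54.042519117987425 0.021075335037512292 [ 2.0281609   1.16327561 -0.52808847] [-246.87431451 -242.70095017 1374.76445059] (array([1158.75964814, -399.71876762,  712.27028412]), array([-0.6407578 ,  0.4026372 , -0.65369162]))
top 54.60509112516312 -0.052498755855021347 [ 2.17382027 -2.12183264  0.09963196] [ -39.23009225  567.00734719 1056.06697081] (array([ 439.21629914,  -55.29570473, 1114.60540388]), array([ 0.11040666,  0.0307015 , -0.99341219]))
{'t': 0.1, 'q': array([-8.73391345e-01,  3.85503692e-01,  6.77032979e-03, -4.06410912e-04,
       -1.19399772e+00, -2.58609963e-01]), 'qvel': array([-2.48562898e-03, -2.73953861e-03,  3.65024834e-03,  2.71149664e-03,
        1.32833700e-03, -7.72517500e-05]), 'joint_efforts': array([-1.13328788e-03, -3.93319380e+01,  1.88928062e+01,  4.19799775e+00,
       -2.62337395e-03,  7.36330890e-06]), 'tcp_pos': array([ 265.29688472, -565.26080607,  196.72383671]), 'tool_rot': array([ 6.83390505e-01, -3.06579332e+00, -2.97090292e-03]), 'force': array([ 0.10955599,  0.17756271, -0.44795856]), 'wrist_torque': array([-0.0147833 , -0.00093822, -0.06056949]), 'gripper_width': 85.87646610193201} -18.700000000000003
```

View pics/scene.png

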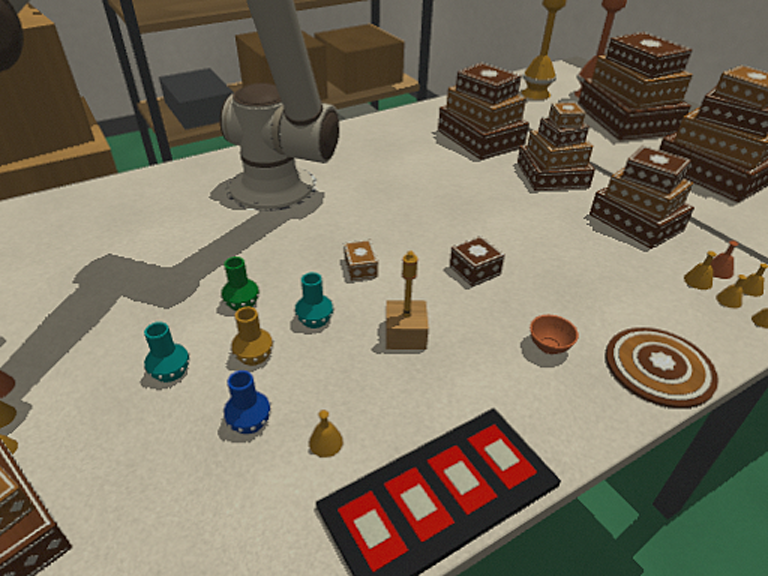

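View pics/top.png

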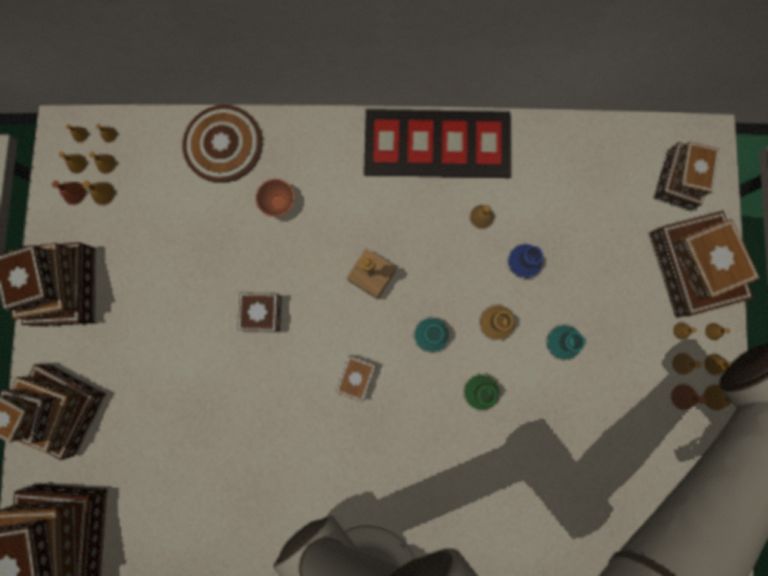

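The full views show four vase-shaped vessels that are not the one meant: blue at (246,402), teal at (167,352) and (314,300), and green at (240,283), all in scene x1.5 pixels. The brass one at (251,335) fits the description. The dark square box at (477,260) is the plinth, and the lighter oblong one at (360,260) is the trinket. I'll confirm this in one enlarged composite.

```bash
python3 - <<'E'
from h import *
import pickle
S=pickle.load(open("s0.pkl","rb"))
def crop(n,x,y,w=66):
    im=S[n]["pixels"][y-w//2:y+w//2,x-w//2:x+w//2,::-1]; return cv2.resize(im,(264,264),interpolation=cv2.INTER_CUBIC)
a=np.hstack([crop("scene",167,222),crop("scene",272,196),crop("scene",318,173)])
b=np.hstack([crop("top",331,214),crop("top",247,180),crop("top",173,208)])
cv2.imwrite("pics/c1.png",np.vstack([a,b]))
for n,pts in(("scene",[(167,222),(272,196),(318,173)]),("top",[(331,214),(247,180),(173,208)])):
  hsv=cv2.cvtColor(S[n]["pixels"],cv2.COLOR_RGB2HSV)
  for (x,y) in pts: print(n,x,y,hsv[y,x],hsv[y+6,x], hsv[y-8,x+14])
E
```

```text
scene 167 222 [ 19 190  74] [ 20 193 148] [ 21  43 189]
scene 272 196 [ 19 190  78] [ 20 180  75] [ 22  39 188]
scene 318 173 [ 12 180  88] [17 61 59] [ 23  40 191]
top 331 214 [ 18 146  98] [ 17 137  84] [ 22  40 139]
top 247 180 [ 16 114  65] [ 16 124 119] [ 20  40 139]
top 173 208 [ 60   4 144] [10 91 76] [20 55 56]
```

View pics/c1.png

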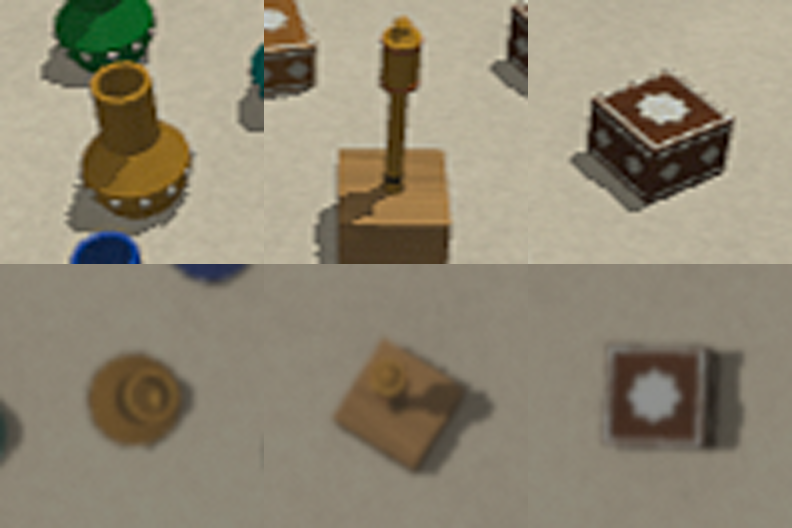

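The crop confirms it: the brass base has its mouth at scene (164.5,209.5) and top (335,213.5). The stem stands in its light wood stand, and the plinth is the dark square with the white star. Now I'll measure.

```bash
cat >> h.py <<'E'
def comp(m,x,y,w):
    z=np.zeros(m.shape,np.uint8); z[y-w:y+w,x-w:x+w]=m[y-w:y+w,x-w:x+w]
    n,l,st,c=cv2.connectedComponentsWithStats(z); 
    i=1+np.argmax(st[1:,4]); return (l==i),c[i],st[i]
E
python3 - <<'E'
from h import *
import pickle
S=pickle.load(open("s0.pkl","rb")); s,t=S["scene"],S["top"]
H={n:cv2.cvtColor(S[n]["pixels"],cv2.COLOR_RGB2HSV) for n in S}
st=[comp(((H[n][...,1]<40)&(H[n][...,2]>v)).astype(np.uint8),x,y,7)[1:] for n,x,y,v in(("scene",318,167,150),("top",172,208,95))]
print("star",st); print("plinth",tri(s,st[0][0],t,st[1][0]), onz(s,*st[0][0],50),onz(t,*st[1][0],50))
m,c,b=comp((H["scene"][...,1]>110).astype(np.uint8),168,223,20); 
# keep rows 204-246
for r in range(203,246,2):
    x=np.where(m[r])[0]; print(r,x.min() if len(x) else 0,x.max() if len(x) else 0,end=" | ")
m2,c2,b2=comp((H["top"][...,1]>85).astype(np.uint8),332,214,18)
cnt=max(cv2.findContours(m2.astype(np.uint8),0,1)[0],key=cv2.contourArea)
(cc,rr)=cv2.minEnclosingCircle(cnt); el=cv2.fitEllipse(cnt)
print("\ntop",b2,cc,rr,el)
print("mouth",tri(s,(164.5,209.3),t,(335.2,213.6)))
print("belly top z24",onz(t,*el[0],24),"mouth rays z95",onz(s,164.5,209.3,95),onz(t,335.2,213.6,95))
# stem: finial top, head
print("stem top",tri(s,(273.3,168),t,(245.6,174.7)),onz(s,273.3,168,186),onz(t,245.6,174.7,186))
m3,c3,b3=comp((H["scene"][...,1]>110).astype(np.uint8),272,190,30)
for r in range(164,212,2):
    x=np.where(m3[r])[0]; print(r,x.min() if len(x) else 0,x.max() if len(x) else 0,end=" | ")
E
```

```text
star [(array([318.16666667, 166.61666667]), array([313, 164,  12,   7,  60], dtype=int32)), (array([171.15789474, 207.45614035]), array([165, 202,  13,  12, 114], dtype=int32))]
plinth (array([506.8057278 , 221.10871674,  53.10573807]), np.float64(0.2659617935911138)) [503.77196261 224.17341423  50.        ] [506.93111183 221.80038529  50.        ]
203 152 168 | 205 154 169 | 207 158 170 | 209 156 171 | 211 157 171 | 213 158 171 | 215 158 172 | 217 158 172 | 219 159 174 | 221 160 177 | 223 158 179 | 225 156 180 | 227 155 180 | 229 155 181 | 231 155 179 | 233 155 179 | 235 155 179 | 237 158 178 | 239 158 176 | 241 161 174 | 243 0 0 | 245 0 0 | 
top [320 204  23  22 411] (331.0531921386719, 214.6914825439453) 11.552573204040527 ((331.1670227050781, 214.5264434814453), (21.737228393554688, 22.254671096801758), 106.6513900756836)
mouth (array([ 498.37637032, -240.9203444 ,   95.40216307]), np.float64(1.7047051199376226))
belly top z24 [ 499.22211603 -243.01600437   24.        ] mouth rays z95 [ 498.38814556 -240.06390373   95.        ] [ 498.09946344 -241.80189466   95.        ]
stem top (array([587.25454806,   2.80196821, 183.67595149]), np.float64(4.148027194239825)) [590.49152705   3.01620932 186.        ] [585.8275426    0.85808553 186.        ]
164 0 0 | 166 0 0 | 168 272 275 | 170 270 276 | 172 269 278 | 174 269 277 | 176 269 277 | 178 269 277 | 180 269 276 | 182 268 276 | 184 269 276 | 186 271 274 | 188 271 273 | 190 271 273 | 192 271 273 | 194 270 273 | 196 270 273 | 198 270 273 | 200 270 273 | 202 258 283 | 204 258 283 | 206 258 283 | 208 258 283 | 210 258 283 |
```

Emit:
step_arm:
  plan:
    - [[-20, 11, 0, 0, 0], [-40, 22, 0, 0, 0], [-44, 25, 0, 0, 0], [-44, 25, 0, 0, 0], [-44, 25, 0, 0, 0], [-44, 25, 0, 0, 0], [-44, 25, 0, 0, 0], [-40, 22, 0, 0, 0], [-22, 11, 0, 0, 0], [-6, 3, 0, 0, 0]]

```text
t: 1.35
tcp_pos: [498.7, -240.2, 197.5]
tool_rot: [0.688, -3.065, -0.001]
force: [0.4, 0.3, -0.8]
gripper_width: 85.4
```

```bash
cat >> h.py <<'E'
def to(p,d=None):
    "tool-axis shift to world target p from the measured TCP"
    st=status.read_state(); M=R.from_rotvec(st["tool_rot"]).as_matrix()
    print("t",round(st["t"],2),"tcp",st["tcp_pos"].round(1),"F",np.round(st["force"],1),"w",round(st["gripper_width"],1),"z",M[:,2].round(4),"y",M[:,1].round(3))
    return (M.T@(np.array(p)-st["tcp_pos"])).round(1)
E
python3 - <<'E'
from h import *
print(to([498.5,-241.5,62]))
E
```

```text
t 1.35 tcp [ 498.7 -240.2  197.5] F [ 0.4  0.3 -0.8] w 85.4 z [-4.e-04  4.e-04 -1.e+00] y [-0.427  0.904  0.   ]
[  0.8  -1.2 135.5]
```

Emit:
step_arm:
  plan:
    - [[0.8, -1.2, 20, 0, 0], [0, 0, 35, 0, 0], [0, 0, 35, 0, 0], [0, 0, 25, 0, 0], [0, 0, 14, 0, 0], [0, 0, 6, 0, 0], [0, 0, 0, 0, 0]]

```text
t: 2.22
tcp_pos: [498.2, -243.9, 63.1]
tool_rot: [-0.684, 3.066, -0.001]
force: [0.1, 0.3, 0.1]
gripper_width: 85.1
```

```bash
python3 - <<'E'
from h import *
print(to([498.5,-241.5,62]))
s=shot("scene"); t=shot("top")
a=cv2.resize(s["pixels"][170:260,120:220,::-1],(400,360),interpolation=2); b=cv2.resize(t["pixels"][170:260,285:385,::-1],(400,360),interpolation=2)
cv2.imwrite("pics/c2.png",np.hstack([a,b]))
E
```

```text
t 2.23 tcp [ 498.2 -243.9   63.1] F [0.1 0.3 0.1] w 85.1 z [ 6.e-04 -2.e-04 -1.e+00] y [-0.425  0.905 -0.   ]
[-1.3  2.   1.1]
```

View pics/c2.png

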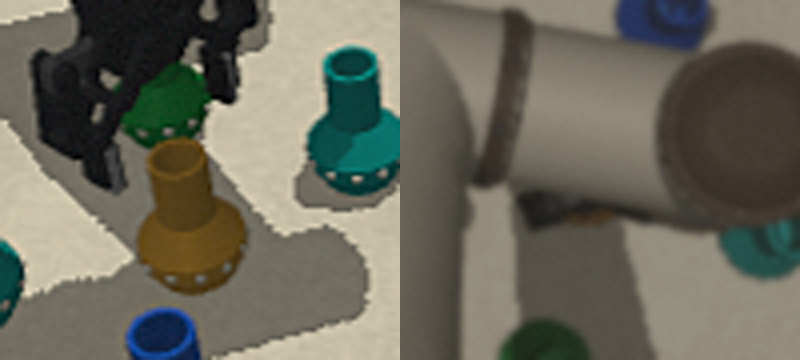

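```bash
python3 - <<'E'
from h import *
s=shot("scene")
st=status.read_state(); M=R.from_rotvec(st["tool_rot"]).as_matrix(); p=st["tcp_pos"]; print(p)
for z in(0,-13,-18.7,-31.7):
  for y in (-42,0,42): print(z,y,proj(s,p+M@[0,y,z]).round(1))
for z in(0,24,75,95): print(z,proj(s,[498.5,-241.5,z]).round(1))
for q in((146,216),(176,194),(161,205)):
  print(q,onz(s,*q,76).round(1))
E
```

```text
[ 498.65568862 -243.90796599   63.71843113]
0 -42 [152.2 229.7]
0 0 [164.8 219.3]
0 42 [176.7 209.5]
-13 -42 [151.3 225.8]
-13 0 [164.1 215.4]
-13 42 [176.1 205.7]
-18.7 -42 [150.9 224.1]
-18.7 0 [163.7 213.7]
-18.7 42 [175.8 204. ]
-31.7 -42 [150.  220.1]
-31.7 0 [163.  209.8]
-31.7 42 [175.2 200. ]
0 [169.2 236.7]
24 [168.  230.2]
75 [165.1 215.6]
95 [163.9 209.5]
(146, 216) [ 477.9 -281.7   76. ]
(176, 194) [ 438.9 -189.3   76. ]
(161, 205) [ 459.1 -237.1   76. ]
```

```bash
python3 - <<'E'
from h import *
s=shot("scene");t=shot("top")
for n,p in(("A+",[481,-206,110]),("B+",[440,-190,76]),("nom+",[481,-206,76])): print(n,proj(t,p).round(1),proj(s,p).round(1))
o=lambda c,q:ray(c,*q)[0]
print(proj(s,[0,0,0]),proj(t,[0,0,0]))
a=cv2.resize(s["pixels"][120:260,90:230,::-1],(560,560),interpolation=2); b=t["pixels"][195:245,300:360,::-1]
b=cv2.convertScaleAbs(cv2.resize(b,(240,200),interpolation=2),alpha=2)
c=np.zeros((560,800,3),np.uint8); c[:,:560]=a; c[:200,560:]=b
cv2.imwrite("pics/c3.png",c)
E
```

```text
A+ [322.9 219.4] [174.4 195.6]
B+ [315.1 234.5] [175.9 194.3]
nom+ [321.  219.8] [176.1 205.9]
[181.29596526 124.06490288] [243.70259315 385.84578044]
```

View pics/c3.png

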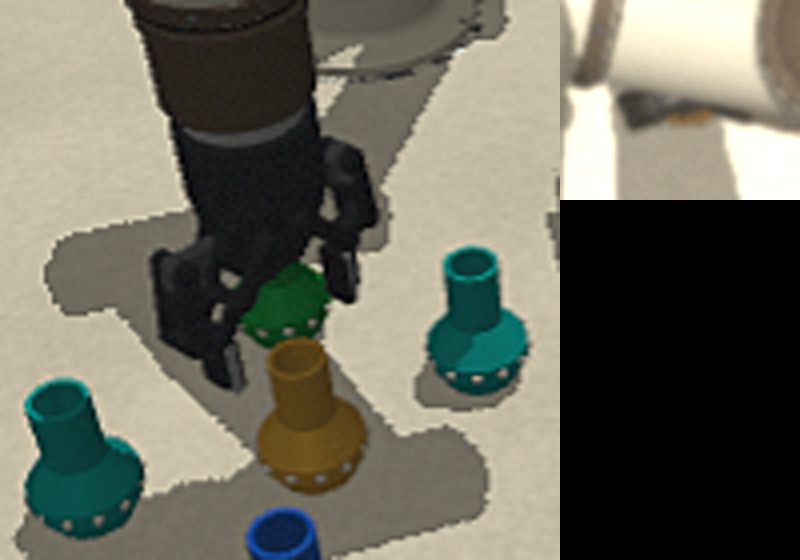

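```bash
python3 - <<'E'
from h import *
s=shot("scene");t=shot("top"); print(to([498.5,-241.5,62]))
for q in((317,224),(319,222),(322,220),(323,225)): print(q,tri(s,(176,194),t,q))
# dark mask bounds in top
g=t["pixels"].max(2); m=(g[205:240,305:350]<35); ys,xs=np.where(m); print(xs.min()+305,xs.max()+305,ys.min()+205,ys.max()+205)
for r in range(212,232): print(r,''.join('#' if v<35 else '.' if v<80 else ' ' for v in g[r,305:350]))
# joint angles / geometry: wrist flange band in scene
print(status.read_state()["q"])
gs=s["pixels"].max(2)
for r in range(190,222): print(r,''.join('#' if v<35 else '.' if v<70 else ' ' for v in gs[r,125:185]))
E
```

```text
t 2.58 tcp [ 498.2 -243.8   63.2] F [-0.2 -0.3 -0.4] w 85.7 z [ 1.e-03 -2.e-04 -1.e+00] y [-0.425  0.905 -0.001]
[-1.2  1.9  1.2]
(317, 224) (array([ 467.37079173, -194.49641973,   99.84124831]), np.float64(6.015442041706772))
(319, 222) (array([ 473.23785756, -197.70378777,  105.65714759]), np.float64(3.120527467358162))
(322, 220) (array([ 479.52270717, -202.27185405,  112.40023812]), np.float64(2.185359721496195))
(323, 225) (array([ 467.88670046, -202.76826414,  103.88999987]), np.float64(9.778869645832605))
316 331 219 225
212 .......                                      
213 .......                                      
214 .......                                      
215 ......   .                                   
216 ...     ........                             
217          .............                       
218          .................                   
219          ..#.##..................            
220          ..####.......................       
221          ..##.#...........#................  
222          ..####..............................
223          ...
[... 1901 characters left out ...]
                 ######....        .           .             
212                 .#####....                    .             
213                 .#####....                    .             
214                  #####....                    .             
215                   #####....                                 
216                    .###...                     .            
217                       ...                      .            
218                                                .            
219                                                .            
220                                                .            
221                                                 .
```

Seen from the scene camera, the fingertips at (149,217) and (176,194) sit about 30 mm higher than the state says. I'll rise and shut the jaws to check where the TCP really is before gripping.

Emit:
step_arm:
  plan:
    - [[0, 0, -20, 0, 0], [0, 0, -30, 0, 0], [0, 0, -20, 0, 1], [0, 0, 0, 0, 1], [0, 0, 0, 0, 1], [0, 0, 0, 0, 1], [0, 0, 0, 0, 1], [0, 0, 0, 0, 1]]

```text
t: 3.58
tcp_pos: [497.8, -243.7, 132.3]
tool_rot: [0.684, -3.066, -0.001]
force: [0.1, 0.0, 0.6]
gripper_width: 0.3
```

```bash
python3 - <<'E'
from h import *
s=shot("scene"); print(to([498.5,-241.5,62])); p=status.read_state()["tcp_pos"]
print(proj(s,p),proj(s,p+[0,0,30]),proj(s,[498.5,-241.5,95]))
a=cv2.resize(s["pixels"][120:260,90:230,::-1],(560,560),interpolation=2); cv2.imwrite("pics/c4.png",a)
E
```

```text
t 3.62 tcp [ 497.9 -243.7  132.4] F [-0.1  0.7  0. ] w -0.4 z [-6.e-04  1.e-04 -1.e+00] y [-0.425  0.905  0.   ]
[-1.5  1.7 70.4]
[160.6453351  197.92948163] [158.68210014 187.99797686] [163.94126186 209.53776627]
```

View pics/c4.png

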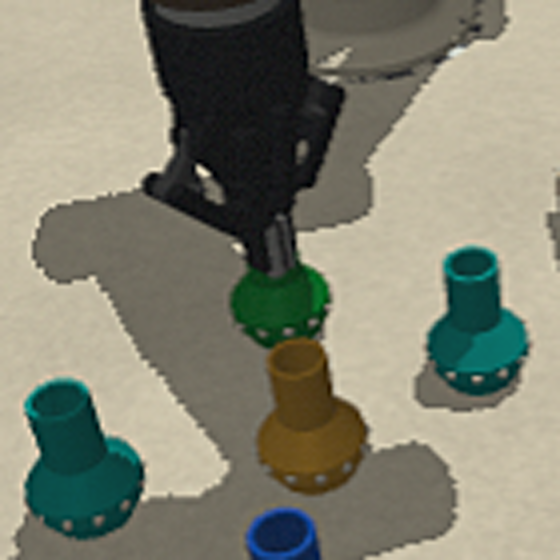

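```bash
python3 - <<'E'
from h import *
s=shot("scene"); p=status.read_state()["tcp_pos"]
for z in range(20,45,4): print(z,proj(s,p+[0,0,z]).round(1))
gs=s["pixels"].max(2)
for r in range(176,194): print(r,''.join('#' if v<35 else '.' if v<75 else ' ' for v in gs[r,145:172]))
E
```

```text
20 [159.3 191.3]
24 [159.1 190. ]
28 [158.8 188.6]
32 [158.5 187.3]
36 [158.3 185.9]
40 [158.  184.6]
44 [157.7 183.2]
176 ############..#..#         
177 ###########........        
178   #########....#...        
179     .######........        
180      .#####....#..#        
181       ######...#..#        
182       .#####......#        
183        #####....#..        
184       .#####.......        
185        #####....#...       
186        .#####...#....      
187        ...##.........      
188        ...... ........     
189       ................     
190      .................     
191     ...................    
192     .......... .......     
193    .........   ........
```

Emit:
step_arm:
  plan:
    - [[-1.5, 1.7, 0, 0, 0], [0, 0, 0, 0, 0], [0, 0, 0, 0, 0], [0, 0, 20, 0, 0], [0, 0, 25, 0, 0], [0, 0, 25, 0, 0], [0, 0, 12, 0, 0], [0, 0, 5, 0, 0], [0, 0, 0, 0, 0]]

```text
t: 4.8
tcp_pos: [499.0, -241.7, 46.1]
tool_rot: [-0.684, 3.066, -0.001]
force: [-1.0, -0.6, 0.8]
gripper_width: 85.3
```

```bash
python3 - <<'E'
from h import *
s=shot("scene"); print(to([498.5,-241.5,32])); 
a=cv2.resize(s["pixels"][120:260,90:230,::-1],(560,560),interpolation=2); cv2.imwrite("pics/c5.png",a)
E
```

```text
t 4.85 tcp [ 499.2 -241.7   46.4] F [ 0.1 -0.1  0.1] w 85.4 z [ 1.3e-03 -5.0e-04 -1.0e+00] y [-0.425  0.905 -0.001]
[ 0.5  0.5 14.4]
```

View pics/c5.png

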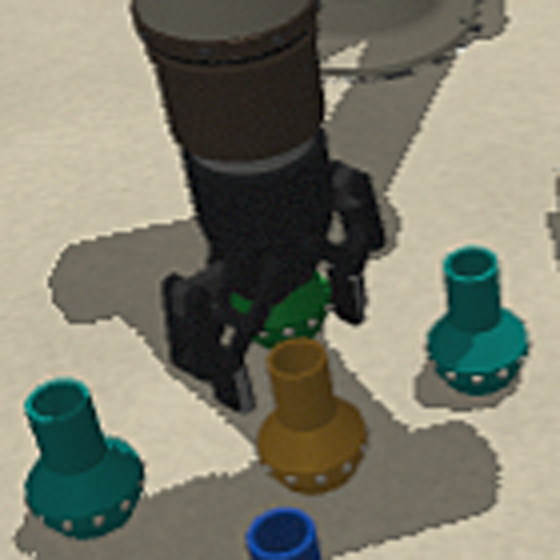

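Descending further leaves the tips clear on both sides of the neck. I'll close to test the grip, because the width it stops at will tell.

Emit:
step_arm:
  plan:
    - [[0.5, 0.5, 8, 0, 0], [0, 0, 7, 0, 0], [0, 0, 0, 0, 0.2], [0, 0, 0, 0, 0.35], [0, 0, 0, 0, 0.45], [0, 0, 0, 0, 0.5], [0, 0, 0, 0, 0.55], [0, 0, 0, 0, 0.6], [0, 0, 0, 0, 0.7], [0, 0, 0, 0, 0.7]]

```text
t: 6.1
tcp_pos: [497.9, -241.0, 31.5]
tool_rot: [-0.684, 3.066, 0.0]
force: [-1.0, 3.7, 5.2]
gripper_width: 39.6
```

```bash
python3 - <<'E'
from h import *
print(to([498.5,-241.5,32])); st=status.read_state(); print(st["wrist_torque"])
s=shot("scene");t=shot("top")
gs=s["pixels"]; 
a=cv2.resize(s["pixels"][170:250,120:210,::-1],(450,400),interpolation=2); b=cv2.convertScaleAbs(cv2.resize(t["pixels"][185:245,295:365,::-1],(350,300),interpolation=2),alpha=1.7)
c=np.zeros((400,800,3),np.uint8); c[:,:450]=a; c[:300,450:]=b
cv2.imwrite("pics/c6.png",c)
E
```

```text
t 6.1 tcp [ 497.9 -241.    31.5] F [-1.   3.7  5.2] w 39.6 z [ 1.e-04  2.e-04 -1.e+00] y [-0.425  0.905  0.   ]
[-0.4 -0.7 -0.5]
[ 0.78744127  0.45975658 -0.02573288]
```

View pics/c6.png

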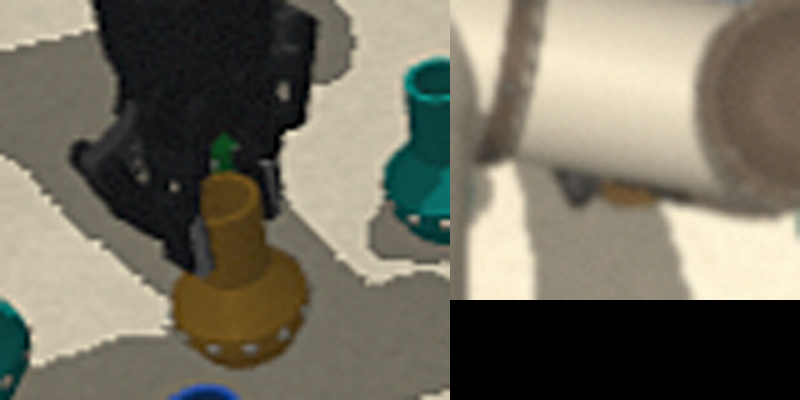

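Emit:
step_arm:
  plan:
    - [[0, 0, 0, 0, 0.7], [0, 0, 0, 0, 0.7]]

```text
t: 6.45
tcp_pos: [497.9, -241.0, 31.5]
tool_rot: [-0.684, 3.066, 0.0]
force: [-2.0, 3.3, 4.6]
gripper_width: 39.2
```

```bash
python3 - <<'E'
from h import *
print(to([498.5,-241.5,32])); st=status.read_state(); print(st["wrist_torque"])
s=shot("scene")
print(np.abs(s["pixels"].astype(int)-0).mean())
H=cv2.cvtColor(s["pixels"],cv2.COLOR_RGB2HSV); m=(H[...,1]>110)&(H[...,0]<26)&(H[...,0]>14)
for r in range(202,246,3):
    x=np.where(m[r,140:200])[0]+140; print(r,(x.min(),x.max()) if len(x) else 0,end=" | ")
E
```

```text
t 6.45 tcp [ 497.9 -241.    31.5] F [-2.   3.3  4.6] w 39.2 z [ 1.e-04  2.e-04 -1.e+00] y [-0.425  0.905  0.   ]
[-0.3 -0.7 -0.5]
[0.8462766  0.45055234 0.0322763 ]
123.32687208387587
202 0 | 205 (np.int64(161), np.int64(169)) | 208 (np.int64(160), np.int64(171)) | 211 (np.int64(160), np.int64(172)) | 214 (np.int64(161), np.int64(171)) | 217 (np.int64(162), np.int64(172)) | 220 (np.int64(162), np.int64(176)) | 223 (np.int64(163), np.int64(179)) | 226 (np.int64(155), np.int64(180)) | 229 (np.int64(154), np.int64(181)) | 232 (np.int64(155), np.int64(179)) | 235 (np.int64(155), np.int64(179)) | 238 (np.int64(158), np.int64(177)) | 241 (np.int64(161), np.int64(174)) | 244 0 |
```

Emit:
step_arm:
  plan:
    - [[0, 0, 0, 0, 0.4], [0, 0, 0, 0, 0.3], [0, 0, -8, 0, 0.3], [0, 0, -8, 0, 0.3], [0, 0, 0, 0, 0.45], [0, 0, 0, 0, 0.55], [0, 0, 0, 0, 0.6], [0, 0, 0, 0, 0.7], [0, 0, 0, 0, 0.7], [0, 0, 0, 0, 0.7]]

```text
t: 7.75
tcp_pos: [498.2, -241.2, 47.8]
tool_rot: [-0.684, 3.066, -0.001]
force: [-1.6, 2.2, 7.8]
gripper_width: 36.0
```

```bash
python3 - <<'E'
from h import *
print(to([498.5,-241.5,32])); st=status.read_state(); print(st["wrist_torque"])
E
```

```text
t 7.75 tcp [ 498.2 -241.2   47.8] F [-1.6  2.2  7.8] w 36.0 z [ 6.e-04 -3.e-04 -1.e+00] y [-0.425  0.905 -0.   ]
[-0.2 -0.4 15.8]
[ 0.75695503  0.47066627 -0.06563496]
```

Emit:
step_arm:
  plan:
    - [[0, 0, 0, 0, 0.8], [0, 0, -2, 0, 0.8], [0, 0, -4, 0, 0.8], [0, 0, -10, 0, 0.8], [0, 0, -24, 0, 0.8], [0, 0, -40, 0, 0.8], [0, 0, -40, 0, 0.8], [0, 0, -15, 0, 0.8], [0, 0, -5, 0, 0.8], [0, 0, 0, 0, 0.8]]

```text
t: 9.0
tcp_pos: [497.1, -241.0, 185.3]
tool_rot: [0.683, -3.064, -0.002]
force: [0.7, 0.0, -3.0]
gripper_width: 36.2
```

```bash
python3 - <<'E'
from h import *
for p in([450,-10,187],[450,30,187],[505.5,222,187]): print(to(p)); 
s=shot("scene"); p=status.read_state()["tcp_pos"]; print(status.read_state()["wrist_torque"])
H=cv2.cvtColor(s["pixels"],cv2.COLOR_RGB2HSV); m=((H[...,1]>110)&(H[...,0]<26)&(H[...,0]>14)).astype(np.uint8)
M,c,b=comp(m,163,180,40); print(c,b)
d=p[2]-47.8
for z in(0,24,95): print(z,proj(s,[p[0],p[1],z+d]).round(1))
for r in range(b[1],b[1]+b[3],3):
    x=np.where(M[r])[0]; print(r,x.min(),x.max(),end=" | ")
E
```

```text
t 9.0 tcp [ 497.1 -241.   185.3] F [ 0.7  0.  -3. ] w 36.2 z [-0.0024  0.001  -1.    ] y [-0.425  0.905  0.002]
[-55.4 229.1  -1.3]
t 9.0 tcp [ 497.1 -241.   185.3] F [ 0.7  0.  -3. ] w 36.2 z [-0.0024  0.001  -1.    ] y [-0.425  0.905  0.002]
[-72.4 265.3  -1.3]
t 9.0 tcp [ 497.1 -241.   185.3] F [ 0.7  0.  -3. ] w 36.2 z [-0.0024  0.001  -1.    ] y [-0.425  0.905  0.002]
[-204.2  415.6   -1.2]
[ 0.0392284  -0.00791593 -0.02097985]
[158.6344994  182.15922799] [144 158  31  45 829]
0 [161.3 195.8]
24 [159.8 187.8]
95 [154.8 162.4]
158 152 160 | 161 151 163 | 164 152 162 | 167 152 163 | 170 153 163 | 173 151 164 | 176 150 165 | 179 150 170 | 182 146 173 | 185 145 174 | 188 145 173 | 191 145 173 | 194 148 171 | 197 149 170 | 200 153 166 |
```

Emit:
step_arm:
  plan:
    - [[-4, 16, 0, 0, 0.8], [-8, 33, 0, 0, 0.8], [-9, 36, 0, 0, 0.8], [-9, 36, 0, 0, 0.8], [-9, 36, 0, 0, 0.8], [-9, 36, 0, 0, 0.8], [-16, 36, 0, 0, 0.8], [-24, 34, 0, 0, 0.8], [-28, 34, 0, 0, 0.8], [-28, 34, 0, 0, 0.8]]

```text
t: 10.3
tcp_pos: [486.7, 121.2, 186.0]
tool_rot: [0.684, -3.065, 0.0]
force: [0.8, 0.4, -3.7]
gripper_width: 36.2
```

Emit:
step_arm:
  plan:
    - [[-28, 34, 0, 0, 0.8], [-20, 30, 0, 0, 0.8], [-10, 16, 0, 0, 0.8], [-4, 5, 0, 0, 0.8], [0, 0, 0, 0, 0.8], [0, 0, 0, 0, 0.8]]

```text
t: 11.05
tcp_pos: [507.4, 221.7, 186.8]
tool_rot: [0.682, -3.066, 0.0]
force: [-0.0, 0.8, -3.3]
gripper_width: 36.2
```

```bash
python3 - <<'E'
from h import *
import pickle
S=pickle.load(open("s0.pkl","rb"))
print(to([506,222,115])); 
s=shot("scene");t=shot("top"); p=status.read_state()["tcp_pos"]
H=cv2.cvtColor(s["pixels"],cv2.COLOR_RGB2HSV); m=((H[...,1]>110)&(H[...,0]<26)&(H[...,0]>14)).astype(np.uint8)
M,c,b=comp(m,*proj(s,[p[0],p[1],p[2]]).astype(int),30); print(c,b)
for z in(0,24,95): print(z,proj(s,[p[0],p[1],z+p[2]-47.8]).round(1))
for r in range(b[1],b[1]+b[3],3):
    x=np.where(M[r])[0]; print(r,x.min(),x.max(),end=" | ")
# plinth outline in initial pictures: corners of top face & base
print()
for n,x,y in(("top",173,208),("scene",318,170)):
    q=S[n]; h=cv2.cvtColor(q["pixels"],cv2.COLOR_RGB2HSV)
    bg=h[y-22:y+22,x-28:x+28]; a=q["pixels"][y-14:y+16,x-16:x+20].max(2)
    if n=="top": print(a[14]); print(a[:,14])
save(s,"c7",(220,100,380,220),5)
E
```

```text
t 11.05 tcp [507.4 221.7 186.8] F [-0.   0.8 -3.3] w 36.2 z [-4.e-04 -3.e-04 -1.e+00] y [-0.424  0.906 -0.   ]
[ 1.1  0.8 71.8]
[324.13167939 130.65839695] [311 108  25  39 524]
0 [322.4 141.7]
24 [323.6 134.3]
95 [327.3 110.8]
108 329 330 | 111 329 333 | 114 328 332 | 117 328 332 | 120 319 331 | 123 319 331 | 126 316 330 | 129 313 333 | 132 311 335 | 135 313 335 | 138 313 332 | 141 314 332 | 144 316 329 | 
[135 128 118  98  77  68  66  79 109 133 142 144 144 144 143 143 144 144
 142 135 117  88  69  68  78  99 103  71  44  45  60  77  81  81  84 100]
[132 122 110  90  76  73  80 102 126 140 143 143 144 143 143 143 144 144
 140 125  99  75  69  74  89 102 100 112 133 138]
```

Emit:
step_arm:
  plan:
    - [[1.1, 1.4, 10, 0, 0.8], [0, 0, 25, 0, 0.8], [0, 0, 25, 0, 0.8], [0, 0, 15, 0, 0.8], [0, 0, 7, 0, 0.8], [0, 0, 3, 0, 0.8], [0, 0, 0, 0, 0.8]]

```text
t: 12.02
tcp_pos: [506.5, 223.9, 102.2]
tool_rot: [-0.684, 3.065, 0.001]
force: [-0.6, -0.9, -4.0]
gripper_width: 36.2
```

```bash
python3 - <<'E'
from h import *
print(to([505.8,222.5,98]))
s=shot("scene");save(s,"c7",(270,110,370,190),7)
E
```

```text
t 12.03 tcp [506.5 223.9 102.2] F [-0.6 -0.9 -4. ] w 36.2 z [ 9.e-04  5.e-04 -1.e+00] y [-0.425  0.905  0.   ]
[ 1.2 -0.9  4.2]
```

View pics/c7.png

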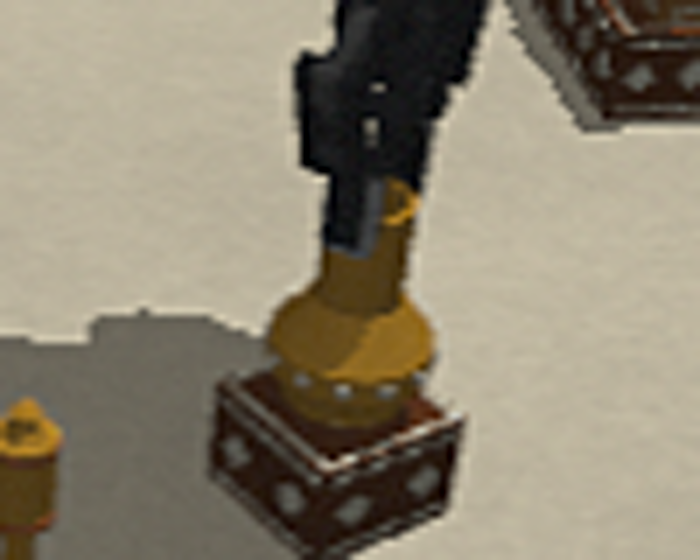

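The foot centre at crop (345,395) sits over the plinth-top centre (343,397), about 4 mm above it. I'll lower the last millimetres gently.

Emit:
step_arm:
  plan:
    - [[0, 0, 1, 0, 0.8], [0, 0, 1, 0, 0.8], [0, 0, 0.7, 0, 0.8], [0, 0, 0, 0, 0.8]]

```text
t: 12.58
tcp_pos: [506.0, 223.6, 99.0]
tool_rot: [0.684, -3.066, 0.0]
force: [0.4, -0.6, -3.7]
gripper_width: 35.8
```

Emit:
step_arm:
  plan:
    - [[0, 0, 0.5, 0, 0.8], [0, 0, 0.5, 0, 0.8], [0, 0, 0, 0, 0.8]]

```text
t: 12.95
tcp_pos: [506.0, 223.6, 98.0]
tool_rot: [0.684, -3.066, 0.0]
force: [-0.9, 0.8, -3.2]
gripper_width: 35.9
```

Emit:
step_arm:
  plan:
    - [[0, 0, 0.4, 0, 0.8], [0, 0, 0, 0, 0.8], [0, 0, 0, 0, 0.8]]

```text
t: 13.32
tcp_pos: [506.2, 223.7, 97.9]
tool_rot: [-0.684, 3.066, 0.0]
force: [-0.1, -0.2, -0.6]
gripper_width: 35.9
```

Emit:
step_arm:
  plan:
    - [[0, 0, 0.4, 0, 0.8], [0, 0, 0, 0, 0.8], [0, 0, 0, 0, 0.8]]

```text
t: 13.7
tcp_pos: [506.4, 223.8, 97.9]
tool_rot: [-0.684, 3.065, 0.0]
force: [-1.8, -0.6, 3.2]
gripper_width: 36.2
```

Emit:
step_arm:
  plan:
    - [[0, 0, 0, 0, 0.55], [0, 0, 0, 0, 0.5], [0, 0, 0, 0, 0.4], [0, 0, 0, 0, 0.3], [0, 0, 0, 0, 0.1], [0, 0, 0, 0, 0], [0, 0, 0, 0, 0], [0, 0, 0, 0, 0]]

```text
t: 14.7
tcp_pos: [506.1, 223.6, 97.2]
tool_rot: [-0.684, 3.066, 0.0]
force: [0.4, -0.1, 0.1]
gripper_width: 85.4
```

Emit:
step_arm:
  plan:
    - [[0, 0, -8, 0, 0], [0, 0, -20, 0, 0], [0, 0, -40, 0, 0], [0, 0, -40, 0, 0], [0, 0, -30, 0, 0], [0, 0, -10, 0, 0], [0, 0, 0, 0, 0]]

```text
t: 15.58
tcp_pos: [505.9, 223.7, 245.2]
tool_rot: [-0.684, 3.066, 0.001]
force: [-0.6, 0.1, -1.7]
gripper_width: 85.0
```

```bash
python3 - <<'E'
from h import *
for p in([470,100,246],[588,2,246],[588,2,150]): print(to(p))
E
```

```text
t 15.57 tcp [505.9 223.7 245.2] F [-0.6  0.1 -1.7] w 85.0 z [ 1.e-04  6.e-04 -1.e+00] y [-0.425  0.905  0.001]
[ 85.  -96.7  -0.8]
t 15.57 tcp [505.9 223.7 245.2] F [-0.6  0.1 -1.7] w 85.0 z [ 1.e-04  6.e-04 -1.e+00] y [-0.425  0.905  0.001]
[  19.8 -235.5   -0.9]
t 15.57 tcp [505.9 223.7 245.2] F [-0.6  0.1 -1.7] w 85.0 z [ 1.e-04  6.e-04 -1.e+00] y [-0.425  0.905  0.001]
[  19.9 -235.6   95.1]
```

Emit:
step_arm:
  plan:
    - [[1, -12, 0, 0, 0], [3, -30, 0, 0, 0], [3, -40, 0, 0, 0], [3, -44, 0, 0, 0], [3, -44, 0, 0, 0], [3, -36, 0, 0, 0], [2, -20, 0, 0, 0], [1.8, -9.5, 0, 0, 0], [0, 0, 0, 0, 0], [0, 0, 0, 0, 0]]

```text
t: 16.82
tcp_pos: [588.0, 2.9, 245.3]
tool_rot: [-0.685, 3.066, 0.0]
force: [0.8, 0.2, 0.1]
gripper_width: 85.2
```

```bash
python3 - <<'E'
from h import *
import pickle
S=pickle.load(open("s0.pkl","rb")); s0,t0=S["scene"],S["top"]
print(to([588,2,150]))
for p in([588,2],[590,3],[586,1]):
  print(p,[ (z,proj(s0,p+[z]).round(1),proj(t0,p+[z]).round(1)) for z in(186,171,153,100,52)])
print("stand top", onz(t0,248.1-.4,181.6-.4,50))
s=shot("scene");t=shot("top"); pickle.dump((s,t),open("s1.pkl","wb"))
H0=cv2.cvtColor(s0["pixels"],cv2.COLOR_RGB2HSV); m=(H0[...,1]>110)
print([ (r,np.where(m[r,255:290])[0].mean()+255) for r in range(172,200,3)])
Ht=cv2.cvtColor(t0["pixels"],cv2.COLOR_RGB2HSV)
print("t0 sat"); print(Ht[168:184,238:256,1]); print(Ht[168:184,238:256,2])
# vase now, scene
H=cv2.cvtColor(s["pixels"],cv2.COLOR_RGB2HSV); m=((H[...,1]>110)&(H[...,0]<26)&(H[...,0]>14)).astype(np.uint8)
M,c,b=comp(m,320,152,24); print(c,b)
for r in range(b[1],b[1]+b[3],2):
    x=np.where(M[r])[0]; print(r,x.min(),x.max(),end=" | ")
for z in (50,74,145): print(z,proj(s,[505.7,223.2,z]).round(1),proj(t,[505.7,223.2,z]).round(1))
a=cv2.resize(s["pixels"][110:210,250:350,::-1],(400,400),interpolation=2); b=cv2.convertScaleAbs(cv2.resize(t["pixels"][160:235,140:215,::-1],(400,400),interpolation=2),alpha=1.6)
cv2.imwrite("pics/c8.png",np.hstack([a,b]))
E
```

```text
t 16.82 tcp [588.    2.9 245.3] F [0.8 0.2 0.1] w 85.2 z [ 1.e-04  2.e-04 -1.e+00] y [-0.426  0.905  0.   ]
[ 0.4 -0.8 95.3]
[588, 2] [(186, array([272.3, 167.6]), array([245.2, 173.8])), (171, array([272. , 172.7]), array([245.5, 174.8])), (153, array([271.7, 178.7]), array([245.9, 175.9])), (100, array([270.7, 195.5]), array([246.9, 178.8])), (52, array([269.9, 209.6]), array([247.8, 181.2]))]
[590, 3] [(186, array([273.2, 167.9]), array([244.8, 173.1])), (171, array([272.9, 173. ]), array([245.1, 174. ])), (153, array([272.5, 179. ]), array([245.5, 175.1])), (100, array([271.5, 195.8]), array([246.6, 178.1])), (52, array([270.7, 210. ]), array([247.5, 180.6]))]
[586, 1] [(186, array([271.5, 167.2]), array([245.5, 174.6])), (171, array([271.2, 172.4]), array([245.9, 175.6])), (153, array([270.9, 178.4]), array([246.3, 176.6])), (100, array([270. , 195.1]), array([247.3, 179.5])), (52, array([269.2, 209.3]), array([248.1, 181.9]))]
stand top [588.41066355   2.44001712  50.        ]
[(172, np.float64(273.5)), (175, np.float64(273.0)), (178, np.float64(273.0)), (181, np.float64(272.5)
[... 2277 characters left out ...]
113 111 105 100  95  85  72  65  64  70  82  86  86  83  78  76]
 [122 118 115 113 110 107  98  75  61  58  61  64  73  75  77  76  76  74]
 [121 122 118 117 115 112 102  82  65  59  62  68  77  80  79  80  76  74]
 [120 122 121 120 118 117 109  94  77  74  79  88  95  96  98  96  94  83]]
[319.95683453 155.43884892] [308 136  23  37 556]
136 319 323 | 138 317 328 | 140 317 328 | 142 317 328 | 144 316 327 | 146 316 327 | 148 316 327 | 150 315 326 | 152 314 326 | 154 310 328 | 156 309 329 | 158 308 330 | 160 308 330 | 162 310 330 | 164 309 328 | 166 309 329 | 168 310 327 | 170 313 326 | 172 319 323 | 50 [318.3 167.1] [170.7 207.9]
74 [319.4 160.4] [168.5 207.3]
145 [322.7 139.4] [161.5 205.4]
```

View pics/c8.png

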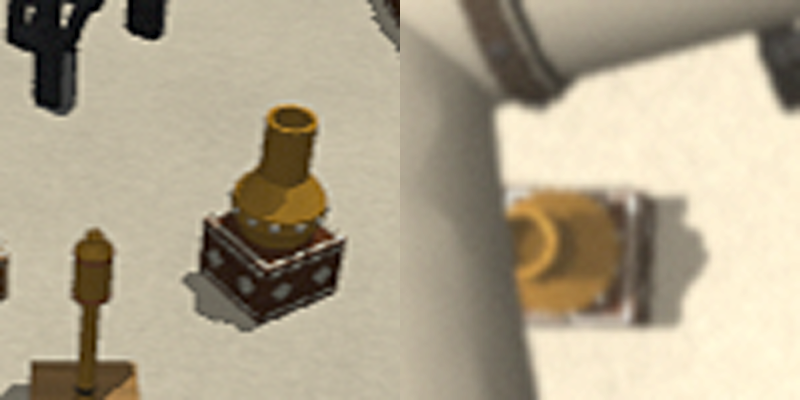

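The base stands upright and centred on the plinth, with its mouth at scene (322.4,139.1) against a predicted (322.7,139.4). The stem measures (589, 2.5). I'm going down for its head.

Emit:
step_arm:
  plan:
    - [[-0.7, -0.8, 15, 0, 0], [0, 0, 30, 0, 0], [0, 0, 30, 0, 0], [0, 0, 25, 0, 0], [0, 0, 15, 0, 0], [0, 0, 6, 0, 0], [0, 0, 0, 0, 0], [0, 0, 0, 0, 0.3], [0, 0, 0, 0, 0.5], [0, 0, 0, 0, 0.6]]

```text
t: 18.18
tcp_pos: [589.4, 1.6, 124.7]
tool_rot: [-0.683, 3.065, 0.0]
force: [0.3, 0.4, -0.6]
gripper_width: 34.4
```

Emit:
step_arm:
  plan:
    - [[0, 0, 0, 0, 0.65], [0, 0, 0, 0, 0.7], [0, 0, 0, 0, 0.75], [0, 0, 0, 0, 0.85], [0, 0, 0, 0, 0.85], [0, 0, 0, 0, 0.85]]

```text
t: 18.92
tcp_pos: [589.4, 1.7, 124.5]
tool_rot: [-0.684, 3.066, 0.0]
force: [-0.4, 1.0, 2.8]
gripper_width: 21.0
```

```bash
python3 - <<'E'
from h import *
print(to([505.5,223,124])); print(status.read_state()["wrist_torque"])
s=shot("scene");save(s,"c9",(230,130,310,230),6)
E
```

```text
t 18.93 tcp [589.4   1.7 124.5] F [-0.4  1.   2.8] w 21.0 z [ 6.e-04  1.e-04 -1.e+00] y [-0.425  0.905 -0.   ]
[-18.1 236.    0.5]
[ 0.36393924  0.15738155 -0.01830267]
```

View pics/c9.png

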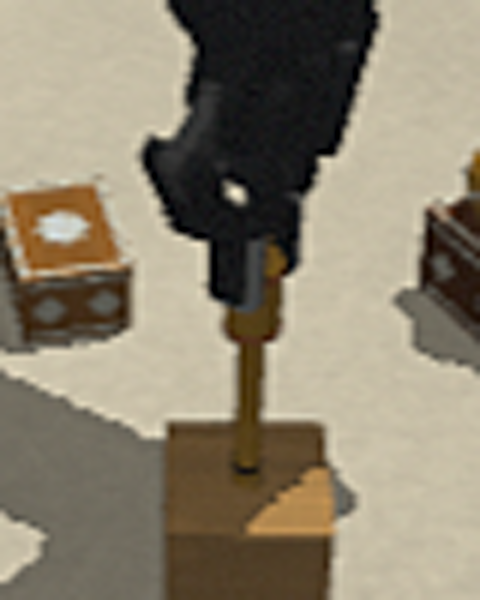

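The tips (crop row 305) sit high on the head, whose bottom is at row 335, and the width of 21 does not match 24 mm. So the pads hold only their lower ends on the head's top part. I'll regrip lower.

Emit:
step_arm:
  plan:
    - [[0, 0, 0, 0, 0.6], [0, 0, 0, 0, 0.4], [0, 0, 6, 0, 0.4], [0, 0, 6, 0, 0.4], [0, 0, 0, 0, 0.6], [0, 0, 0, 0, 0.68], [0, 0, 0, 0, 0.75], [0, 0, 0, 0, 0.85], [0, 0, 0, 0, 0.85], [0, 0, 0, 0, 0.85]]

```text
t: 20.23
tcp_pos: [589.2, 2.0, 112.5]
tool_rot: [-0.684, 3.066, 0.001]
force: [-1.3, 3.4, 3.3]
gripper_width: 22.3
```

```bash
python3 - <<'E'
from h import *
print(to([505.5,223,124])); print(status.read_state()["wrist_torque"])
s=shot("scene"); g=s["pixels"][170:200,262:282]
H=cv2.cvtColor(g,cv2.COLOR_RGB2HSV)
for r in range(30): print(170+r,''.join('b' if H[r,c,1]>110 and 13<H[r,c,0]<26 else '#' if H[r,c,2]<40 else '+' if H[r,c,2]<90 else ' ' for c in range(20)))
E
```

```text
t 20.23 tcp [589.2   2.  112.5] F [-1.3  3.4  3.3] w 22.3 z [ 3.e-04  6.e-04 -1.e+00] y [-0.425  0.905  0.   ]
[-18.2 235.7 -11.4]
[ 1.31140761  0.67646617 -0.03231192]
170 ############bb####  
171 ############bbb###  
172 ############bbbb#+  
173 ###########+bbbb#+  
174   #######+++bbbb#+  
175    ######+++bbbb#+  
176    ######+++bbb+#   
177    ######+++++bb#   
178    ######+++bbbb+   
179    ######+++bbb+    
180    ######+++bbb     
181    #####++++bbb     
182    #####++++bbb     
183    +####++++bbb     
184      +##++++bbb     
185       +++++bbb      
186        +++++++      
187         bb+b        
188         bbbb        
189         bbbb        
190         bbbb        
191         bbbb        
192         bbbb        
193         bbbb        
194         bbbb        
195         bbbb        
196         bbb         
197         bbb         
198         bbb         
199         bbb
```

Emit:
step_arm:
  plan:
    - [[0, 0.5, 0, 0, 0.9], [0, 0, -2, 0, 0.9], [0, 0, -5, 0, 0.9], [0, 0, -12, 0, 0.9], [0, 0, -20, 0, 0.9], [0, 0, -30, 0, 0.9], [0, 0, -35, 0, 0.9], [0, 0, -35, 0, 0.9], [0, 0, -15, 0, 0.9], [0, 0, -6, 0, 0.9]]

```text
t: 21.52
tcp_pos: [588.9, 1.8, 272.9]
tool_rot: [-0.683, 3.066, 0.0]
force: [0.6, 0.5, -1.5]
gripper_width: 22.1
```

```bash
cat >> h.py <<'E'
def brass(s):
    H=cv2.cvtColor(s["pixels"],cv2.COLOR_RGB2HSV); return ((H[...,1]>110)&(H[...,0]<26)&(H[...,0]>13)).astype(np.uint8)
E
python3 - <<'E'
from h import *
print(to([505.5,223,270])); p=status.read_state()["tcp_pos"]
s=shot("scene"); d=p[2]-112.5
b=brass(s)
for z in (10,50,60,100,130,153): print(z,proj(s,[p[0]-.2,p[1]+.5,z+d]).round(1))
r0=int(proj(s,[p[0],p[1],153+d])[1]); c0=int(proj(s,[p[0],p[1],80+d])[0])
H=cv2.cvtColor(s["pixels"],cv2.COLOR_RGB2HSV)
for r in range(r0,r0+62): print(r,c0-14,''.join('b' if b[r,c] else '#' if H[r,c,2]<45 else ' ' for c in range(c0-14,c0+14)))
E
```

```text
t 21.52 tcp [588.9   1.8 272.9] F [ 0.6  0.5 -1.5] w 22.1 z [ 8.e-04  2.e-04 -1.e+00] y [-0.425  0.905 -0.   ]
[-18.4 235.7   2.9]
10 [272.3 173. ]
50 [273.1 159.1]
60 [273.3 155.5]
100 [274.2 140.5]
130 [274.9 128.5]
153 [275.5 119. ]
119 259         #######    bbbb     
120 259         #######   bbbb      
121 259         #######   bbbb      
122 259         #######   bbbb      
123 259          ######   bbbb      
124 259              #    bbbb      
125 259                  bbbbb      
126 259             bb  bbbbb       
127 259                 bbb         
128 259              b              
129 259               bbbbb         
130 259               bbbb          
131 259               bbbb          
132 259               bbbb          
133 259               bbbb          
134 259               bbbb          
135 259               bbbb          
136 259               bbbb          
137 259               bbbb          
138 259               bbbb          
139 259               bbbb          
140 259               bbbb          
141 259               bbbb          
142 259      
[... 700 characters left out ...]
           bbbb           
162 259              bbbb           
163 259              bbbb           
164 259              bbbb           
165 259              bbbb           
166 259              bbbb           
167 259              bbbb           
168 259              bbb            
169 259              bbb            
170 259             bbbb            
171 259             bbbb            
172 259              bbb            
173 259              bb             
174 259                             
175 259                             
176 259                             
177 259                             
178 259                             
179 259                             
180 259
```

Emit:
step_arm:
  plan:
    - [[-1, 10, 0, 0, 0.9], [-2, 26, 0, 0, 0.9], [-3, 36, 0, 0, 0.9], [-3, 40, 0, 0, 0.9], [-3, 40, 0, 0, 0.9], [-3, 36, 0, 0, 0.9], [-2, 26, 0, 0, 0.9], [-1.6, 15, 0, 0, 0.9], [-0.7, 6.8, 0, 0, 0.9], [0, 0, 0, 0, 0.9]]

```text
t: 22.82
tcp_pos: [506.2, 223.6, 271.9]
tool_rot: [0.684, -3.066, 0.001]
force: [0.0, 0.5, -1.1]
gripper_width: 22.3
```

```bash
cat > chk.py <<'E'
from h import *
import sys
print(to([506.3,223.5,200])); p=status.read_state()["tcp_pos"]; print(status.read_state()["wrist_torque"].round(2))
s=shot("scene"); b=brass(s); H=cv2.cvtColor(s["pixels"],cv2.COLOR_RGB2HSV); d=p[2]-112.5
for z in (10,60,100): print("stem",z,proj(s,[p[0]-.2,p[1]+.5,z+d]).round(1))
for z in (100,145): print("vase",z,proj(s,[505.7,223.2,z]).round(1))
for r in range(int(sys.argv[1]),152): print(r,305,''.join('b' if b[r,c] else '#' if H[r,c,2]<45 else '+' if H[r,c,2]<90 else ' ' for c in range(305,342)))
save(s,sys.argv[2],(290,90,350,180),6)
t=shot("top"); pt=proj(t,[505.7,223.2,145]); print(pt); 
E
python3 chk.py 110 d1
```

```text
t 22.82 tcp [506.2 223.6 271.9] F [ 0.   0.5 -1.1] w 22.3 z [-6.e-04 -6.e-04 -1.e+00] y [-0.425  0.905 -0.   ]
[-0.1 -0.1 71.9]
[-0.03 -0.03  0.04]
stem 10 [324.2 131.8]
stem 60 [326.8 115.3]
stem 100 [329.  101.4]
vase 100 [320.5 152.9]
vase 145 [322.7 139.4]
110 305                      bbbb            
111 305                      bbbb            
112 305                      bbb             
113 305                      bbb             
114 305                      bbb             
115 305                     #bbb+            
116 305                     +###             
117 305                     bbbb             
118 305                     bbbb             
119 305                     bbb              
120 305                     bbb              
121 305                     bbb              
122 305                    bbbb              
123 305                    bbbb              
124 305                    bbbb              
125 305                    bbb               
126 305                    bbb               
127 305                    bbb               
128 305    
[... 420 characters left out ...]
    bbbbbbbbbb              
138 305             bbbbbbbbbbbb             
139 305             bbbbbbbbbbbb             
140 305             bbbbbbbbbbbb             
141 305             bbbbbbbbbbbb             
142 305             bbbbbbbbbbbb             
143 305            bbbbbbbbbbbbb             
144 305            bbbbbbbbbbbb              
145 305            bbbbbbbbbbbb              
146 305            bbbbbbbbbbbb              
147 305            bbbbbbbbbbbb              
148 305            bbbbbbbbbbbb              
149 305            bbbbbbbbbbb               
150 305           bbbbbbbbbbbb               
151 305           bbbbbbbbbbbb               
[161.47877734 205.38672686]
```

Emit:
step_arm:
  plan:
    - [[0, 0, 6, 0, 0.9], [0, 0, 8, 0, 0.9], [0, 0, 5, 0, 0.9], [0, 0, 2, 0, 0.9], [0, 0, 0, 0, 0.9], [0, 0, 0, 0, 0.9]]

```text
t: 23.68
tcp_pos: [506.4, 223.8, 251.5]
tool_rot: [-0.684, 3.066, 0.0]
force: [-0.0, -0.1, -1.4]
gripper_width: 22.1
```

```bash
python3 chk.py 118 d2; python3 - <<'E'
from h import *
s=shot("scene"); print(s["pixels"][133:150,314:334].max(2))
E
```

```text
t 23.68 tcp [506.4 223.8 251.5] F [-0.  -0.1 -1.4] w 22.1 z [ 5.e-04  3.e-04 -1.e+00] y [-0.425  0.905  0.   ]
[ 0.2 -0.2 51.5]
[-0.02  0.03 -0.02]
stem 10 [323.3 138.2]
stem 60 [325.8 122.2]
stem 100 [328.  108.6]
vase 100 [320.5 152.9]
vase 145 [322.7 139.4]
118 305                     bbbb             
119 305                     bbbb             
120 305                     bbb              
121 305                     bbb              
122 305                    +bbb              
123 305                    b###              
124 305                    bbbb              
125 305                    bbbb              
126 305                    bbb               
127 305                    bbb               
128 305                    bbb               
129 305                   bbbb               
130 305                   bbbb               
131 305                   bbbb               
132 305                   bbb                
133 305                   bbb                
134 305                   bbb                
135 305                   bbb                
136 305    
[... 1498 characters left out ...]
 190 184
  185 182]
 [188 169 102  64  73  94 146 177 155 136 132 146 164 148 114 146 197 189
  186 187]
 [191 161  78  67  76  78  77  80  79  94 101  72  73  67  73 143 196 189
  189 188]
 [192 163  82  71  77  77  78  74  76  76  77  73  71  63 118 181 194 189
  188 191]
 [193 153  60  72  78  79  81  78  81  79  76  77  71  63 120 181 194 194
  192 191]
 [177 128  61  73  78  79  80  82  80  78  76  78  71  62 142 204 195 190
  190 190]
 [182 129  64  74  78  80  79  78  78  78  76  78  70  81 156 204 195 195
  194 193]
 [184 130  63  75  79  78  79  79  78  79  79  75  67  78 153 200 193 192
  188 191]
 [172 107  67  78  80  80  81  81  79  77  76  73  67  99 166 197 192 189
  190 193]]
```

```bash
python3 - <<'E'
from h import *
import pickle
s0=pickle.load(open("s0.pkl","rb"))["scene"]; s1=pickle.load(open("s1.pkl","rb"))[0]
s=shot("scene")
f=lambda x,y,z:proj(s,[x+5,y-3.2,z]).round(2)
print("pred s0 mark",f(589,2.5,60),"now",f(506.2,224.2,60+251.5-112.5))
for n,im,c,r in(("s0",s0,(269,274),(196,214)),("now",s,(323,331),(114,132))):
    print(n); print(np.c_[np.arange(*r),im["pixels"][r[0]:r[1],c[0]:c[1]].max(2)])
E
```

```text
pred s0 mark [270.46 209.12] now [326.07 123.34]
s0
[[196 158  82  76  78  62]
 [197 156  83  77  77  61]
 [198 149  67  77  77  81]
 [199 152  71  78  74  86]
 [200 128  67  79  76  81]
 [201 122  72  80  73  80]
 [202 103  73  80  75  95]
 [203 109  74  80  72  99]
 [204 112  73  81  73 100]
 [205 114  77  79  75 101]
 [206  80  84  85  75  86]
 [207  54  39  50  40  85]
 [208  51  30  21  23  98]
 [209  71  82  81  74  83]
 [210  75  79  77  68  87]
 [211  84  77  97 115 142]
 [212 132 168 165 166 166]
 [213 168 171 168 168 168]]
now
[[114 186 182 137  67  77  70 115 180]
 [115 189 175 109  72  80  68 113 179]
 [116 192 168  81  74  78  66 131 196]
 [117 193 169  85  76  76  80 145 196]
 [118 195 165  60  77  75  81 146 197]
 [119 183 134  66  77  73  97 160 191]
 [120 185 138  70  79  72 119 183 192]
 [121 171 100  79  85  73 119 180 188]
 [122 162  39  23  42  28  91 163 189]
 [123 171  73   9   9  31 139 201 190]
 [124 173  91  86  82  82 145 198 190]
 [125 167  64  77  75  81 144 195 187]
 [126 131  67  78  72 119 183 192 183]
 [127 136  67  78  70 118 178 188 185]
 [128 109  71  78  65 118 182 191 186]
 [129  83  74  77  66 135 194 185 182]
 [130  86  75  76  81 147 195 187 186]
 [131  61  77  74  82 144 189 184 184]]
```

The mark is within 0.6 px of prediction relative to the start image, so the alignment is within about 2 mm. I'm lowering it in.

Emit:
step_arm:
  plan:
    - [[0, 0, 3, 0, 0.9], [0, 0, 4, 0, 0.9], [0, 0, 4, 0, 0.9], [0, 0, 4, 0, 0.9], [0, 0, 3, 0, 0.9], [0, 0, 1, 0, 0.9], [0, 0, 0, 0, 0.9]]

```text
t: 24.75
tcp_pos: [506.3, 223.7, 232.2]
tool_rot: [-0.684, 3.066, -0.0]
force: [0.1, 0.3, -1.7]
gripper_width: 22.5
```

```bash
python3 chk.py 128 d3
```

```text
t 24.75 tcp [506.3 223.7 232.2] F [ 0.1  0.3 -1.7] w 22.5 z [ 1.e-04  0.e+00 -1.e+00] y [-0.425  0.905 -0.   ]
[ 0.1 -0.2 32.2]
[0.05 0.01 0.01]
stem 10 [322.3 144.1]
stem 60 [324.8 128.5]
stem 100 [326.9 115.2]
vase 100 [320.5 152.9]
vase 145 [322.7 139.4]
128 305                   #bbb               
129 305                   b###               
130 305                   bbbb               
131 305                   bbbb               
132 305                   bbb                
133 305                   bbb                
134 305                   bbb                
135 305                  bbbb                
136 305                bbbbbb                
137 305              bbbbbbbbbb              
138 305             bbbbbbbbbbbb             
139 305             bbbbbbbbbbbb             
140 305             bbbbbbbbbbbb             
141 305             bbbbbbbbbbbb             
142 305             bbbbbbbbbbbb             
143 305            bbbbbbbbbbbbb             
144 305            bbbbbbbbbbbb              
145 305            bbbbbbbbbbbb              
146 305            bbbbbbbbbbbb              
147 305            bbbbbbbbbbbb              
148 305            bbbbbbbbbbbb              
149 305            bbbbbbbbbbb               
150 305           bbbbbbbbbbbb               
151 305           bbbbbbbbbbbb               
[161.47877734 205.38672686]
```

View pics/d3.png

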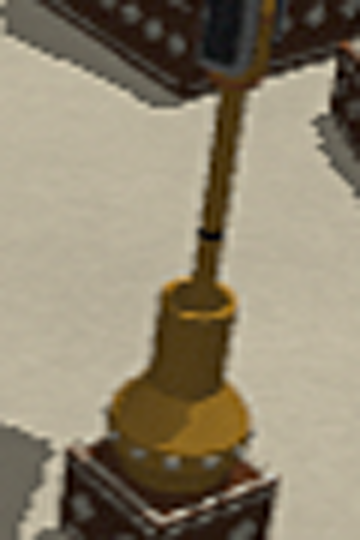

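The rod is inside the mouth: its axis at rim height is about col 202 in the crop, against a mouth centre of about 199.5, so it is roughly 1 mm off to the right. I'll trim that and go down to the mark.

Emit:
step_arm:
  plan:
    - [[0, -1, 3, 0, 0.9], [0, 0, 5, 0, 0.9], [0, 0, 6, 0, 0.9], [0, 0, 6, 0, 0.9], [0, 0, 6, 0, 0.9], [0, 0, 4, 0, 0.9], [0, 0, 2, 0, 0.9], [0, 0, 1, 0, 0.9], [0, 0, 0, 0, 0.9], [0, 0, 0, 0, 0.9]]

```text
t: 26.1
tcp_pos: [506.8, 222.9, 199.4]
tool_rot: [-0.684, 3.066, 0.0]
force: [0.3, -0.5, -1.8]
gripper_width: 22.3
```

```bash
python3 chk.py 122 d4; python3 - <<'E'
from h import *
s=shot("scene"); p=status.read_state()["tcp_pos"]; print(p)
for z in (143,145,147): print(z,proj(s,[506+5,223.3-3.2,z]).round(2))
print(np.c_[np.arange(126,150),s["pixels"][126:150,315:333].max(2)])
E
```

```text
t 26.1 tcp [506.8 222.9 199.4] F [ 0.3 -0.5 -1.8] w 22.3 z [ 3.e-04  3.e-04 -1.e+00] y [-0.425  0.905  0.   ]
[ 0.1  0.8 -0.6]
[ 0.07 -0.01  0.02]
stem 10 [320.6 154. ]
stem 60 [323. 139.]
stem 100 [325.  126.3]
vase 100 [320.5 152.9]
vase 145 [322.7 139.4]
122 305                    bbbb              
123 305                    bbbb              
124 305                    bbb               
125 305                    bbb               
126 305                    bbb               
127 305                   bbbb               
128 305                   bbbb               
129 305                   bbbb               
130 305                   bbbb               
131 305                   bbb                
132 305                   bbb                
133 305                   bbb                
134 305                  bbbb                
135 305                  bbbb                
136 305               bbbbbbb                
137 305              bbbbbbbbbb              
138 305             bbbbbbbbbbbb             
139 305             bbbbb#bb#bbb             
140 305       
[... 1911 characters left out ...]
  70  75  77  74  71  92 149 165 160 191 185
  184]
 [142 168 104  66  75  82 138 179 157 137 133 147 165 149 112 144 197 189
  187]
 [143 161  80  67  76  78  77  82  77  96 101  74  73  66  74 144 195 190
  191]
 [144 163  80  71  77  79  78  76  78  75  74  73  71  64 119 181 195 188
  189]
 [145 155  60  71  77  78  78  78  79  79  78  77  72  63 120 183 195 195
  195]
 [146 128  60  75  78  80  80  80  80  80  79  75  73  61 143 204 195 191
  192]
 [147 131  63  76  80  81  81  78  79  81  77  77  70  81 155 205 195 195
  193]
 [148 132  66  77  81  78  79  80  79  79  75  75  70  79 151 198 194 193
  191]
 [149 108  68  77  79  81  78  78  78  77  78  73  67 101 166 200 192 189
  191]]
```

```bash
cat > ax.py <<'E'
from h import *
ims=[shot("scene") for _ in range(3)]
s=ims[0]; g=np.mean([i["pixels"].max(2) for i in ims],0)
def fit(rows,c0,hw):
    out=[]
    for r in rows:
        c=int(round(c0(r))); L=g[r,c-hw:c+1][::-1]; Rr=g[r,c:c+hw+1]
        e=[]
        for v in(L,Rr):
            k=np.argmax(v>130); e.append(k-1+(130-v[k-1])/(v[k]-v[k-1]))
        out.append((r,c+(e[1]-e[0])/2,e[0]+e[1]))
    o=np.array(out); return np.polyfit(o[:,0]-139.5,o[:,1],1),o[:,2].mean()
vz=lambda r:322.3+(139.5-r)*.163
print("rod",fit(range(118,135),vz,5)); print("neck",fit(range(144,152),vz,9))
p=status.read_state()["tcp_pos"];print(p.round(1), status.read_state()["t"])
a,b=proj(s,[506,223,145]),proj(s,[506,223,185]); print("pred slope",(a[0]-b[0])/(a[1]-b[1]))
for d in([1,0],[0,1]): print(proj(s,[506+d[0],223+d[1],145])-a, (proj(s,[506,223,146])-a))
o,w=ray(s,*a); print("dir",w)
E
python3 ax.py
```

```text
rod (array([-1.54784318e-01,  3.22845304e+02]), np.float64(4.357845747309426))
neck (array([-1.65283934e-01,  3.22573095e+02]), np.float64(12.798636273855543))
[506.7 222.8 199.3] 26.4
pred slope -0.15795133940681255
[0.23104131 0.17262102] [ 0.04869262 -0.30851508]
[ 0.2862571  -0.09999451] [ 0.04869262 -0.30851508]
dir [-0.61252996  0.58434051 -0.53230932]
```

Emit:
step_arm:
  plan:
    - [[0.3, -0.1, 1, 0, 0.9], [0.3, -0.1, 0.9, 0, 0.9], [0, 0, 0, 0, 0.9], [0, 0, 0, 0, 0.9], [0, 0, 0, 0, 0.9], [0, 0, 0, 0, 0.9]]

```text
t: 27.15
tcp_pos: [506.2, 222.4, 197.4]
tool_rot: [-0.684, 3.066, 0.0]
force: [-0.0, -1.0, -1.6]
gripper_width: 22.3
```

```bash
python3 ax.py; python3 - <<'E'
from h import *
s=shot("scene"); st=status.read_state(); print(st["tcp_pos"],st["force"],st["wrist_torque"],st["gripper_width"],np.abs(st["qvel"]).max())
print(np.c_[np.arange(135,146),s["pixels"][135:146,315:333].max(2)])
E
```

```text
rod (array([-1.54635651e-01,  3.22586424e+02]), np.float64(4.358873224733664))
neck (array([-1.64946532e-01,  3.22570203e+02]), np.float64(12.79365532127651))
[506.2 222.4 197.3] 27.3
pred slope -0.15795133940681255
[0.23104131 0.17262102] [ 0.04869262 -0.30851508]
[ 0.2862571  -0.09999451] [ 0.04869262 -0.30851508]
dir [-0.61252996  0.58434051 -0.53230932]
[506.20633101 222.35897477 197.31540184] [ 0.34652962  0.4632026  -1.8969684 ] [ 0.0545625  -0.00399917  0.01118721] 22.002610142612117 0.0010658972724720186
[[135 180 180 184 186 188 196 160  66  75  74  98 163 192 187 186 183 184
  185]
 [136 181 186 191 194 193 187 133  69  81  72 121 184 194 187 185 185 186
  185]
 [137 188 181 143  90  82  70  71  77  82  72 103 166 195 190 186 185 190
  187]
 [138 189 168  99  69  65  70  76  83  84  80  74  82 139 188 185 185 188
  189]
 [139 176 132  83  72  73  59  44  79  88  72  57  71  85 145 187 190 189
  186]
 [140 178 132  85  85  73  62  23  17   9  20  55  69  66 129 187 194 188
  186]
 [141 179 130  74  95  91  74  72  70  57  64  72  92 151 166 159 192 184
  183]
 [142 168 105  64  74  83 139 180 157 138 135 150 165 151 113 145 197 190
  188]
 [143 161  80  69  76  77  79  82  78  96 100  76  71  67  73 143 196 192
  190]
 [144 164  80  70  77  78  77  78  74  75  75  75  70  64 121 182 193 191
  189]
 [145 157  58  74  77  79  80  79  79  80  76  77  72  64 121 183 196 194
  193]]
```

```bash
python3 -c "
from rig import arm; print(arm.sign_off())"
```

```text
the job is handed in; nothing more can be done
None
```

I set the brass base upright on the plinth and released it. I then lifted the stem by its head out of the stand and lowered it into the neck. I signed off at about 27 s, still holding it with the black ring level with the rim.

**Last checks, measured in the scene camera:**
- **Centring sideways:** the rod's axis was within 0.02 px of the neck's axis, well under 1 mm.
- **Upright:** rod and neck ran parallel to about half a degree.
- **Ring height:** the arm's reading puts the ring about 0.3 mm below the rim. The image puts it within about 1 mm of level.
- **Still and free:** the tool felt only the stem's weight (1.6–1.9 N) and no contact torque, and the joints were at rest.
- **Base on plinth:** by eye and by position, the base stood about 1 mm or less from the plinth's centre.

**What disagreed or is less certain:**
- **Fingertip height:** in the images the fingertips stood about 16–28 mm higher than the reported TCP. I first gripped the base too low (39 mm instead of 36) and the stem's head too high (21 mm), and regripped both.
- **Grip width:** the final grip on the 24 mm head still read 22.3 mm, and I did not find out why. The weight and the rod's slope showed no slip.
- **Centring in depth:** towards and away from the camera it rests on the arm's positions and two image cues that disagreed with each other. I trust it to about 2–3 mm, against 8 mm of clearance. The top camera's view was blocked by the arm.

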